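# Clear and spring open the touch-latch lid of a sorting case

### The arm

A 6-joint arm with a two-finger parallel gripper is mounted at the origin on a cart in front of the work surface, level with it; the furniture and walls round the work are solid. World frame = base frame: x ahead of the robot, y to its left, z up, the work surface at z = 0. Lengths are in m, angles in degrees, forces in N, time in s.
With the tool pointing down it reaches from about 0.4 to 0.825 m from the base axis. Payload 7 kg.
Tool frame: the origin (TCP) lies at the centre of the arm's flange, where the gripper is bolted on; the fingertips stand 178 mm ahead of it and the grasp point (between the pads) lies 159 mm ahead of it; x points along the fingers, y is the direction in which the jaws open and shut, and the axes are right-handed (so a half turn about x gives the same grasp; the last joint's range is limited). The gripper opens to 88 mm and grips with 3 to 60 N. Pads are 19 mm wide; open, the fingers measure 130 mm over their backs; the gripper's body (78 mm by 193 mm) begins 47 mm behind the grasp point.
Start: joints at [-47.149, 20.546, 0.682, 0, -70.136, -16.507], TCP at [0.3, -0.605, 0.405] pointing down, gripper open.
Joint ranges: [-176.03, 176.03], [-82.01, 121.73], [-58.28, 71.71], [-173.87, 95.51], [-174.79, -0.11], [-173.66, 173.66]. Speed limits (degrees/s): [136.94, 136.94, 172.46, 180, 180, 180].

### API

Orientations are given as [roll, pitch, yaw] about the fixed x, y, z axes, in that order (R = Rz(yaw) Ry(pitch) Rx(roll)).
In Python, from plant import ctrl gives the robot as it stands. The module is installed in compiled form; this text tells all that it offers.
- The arm moves only by the shell command python3 -m inch 'ROWS'. ROWS is JSON, one flat list of numbers, 7 for each row, row after row: the shift along the tool's x, y, z in m, then the turn, a rotation vector about the tool's x, y, z in degrees, then the finger opening in m, from 0 to 0.0876. In form: [dx, dy, dz, rx, ry, rz, hand, dx, dy, dz, rx, ry, rz, hand, ...]. A call has 1 to 20 rows; each row shifts and turns the pose as measured when the row begins, along the tool's axes as they then stand; what a row does not reach is not made up. A row lasts 1/8 s, in which the tool goes at most 62.5 mm and 10.7 degrees, less where a joint would pass 70% of its speed; a pose out of reach is approached as far as the arm can. A call with a gripper value outside its range is refused whole. The fingers move at their own pace and stop on an object; the grip force is fixed at half the most. Time passes only in rows, so rows that do not move let the fingers close. It gives the time, the measured TCP pose, the force and the opening at its end, in the units of the state.
- ctrl.get_obs(): the state, without advancing time (a new reading comes with each control period).
- ctrl.snapshot(name): name is "scene" or "top" or "wrist"; returns a dict with "color" (400x640x3 uint8, red, green, blue), "depth" (400x640 float32, m along the optical axis (not along the pixel's ray), 0 where there is no reading), "K" (3x3 intrinsics, pixels), "position" and "attitude" of the camera in the world; the wrist camera has in their place "hand_eye" (4x4, takes a point from camera to tool coordinates, whose origin is the TCP and whose axes are the tool frame's). Camera axes: x right, y up, looking along -z (the intrinsics and any distortion apply to the point x, -y, -z); pixel columns grow to the right and rows downward; lengths in m; the calibration is good to about 2 mm. A picture is of the moment at which its call begins: read the wrist's pose just before it.
- ctrl.close_job(): hands the job in, once; it reports no verdict.
The state is a dict: "clock": time; "joint_pos": joint angles; "qvel": joint speeds; "tau": joint torques, N m; "tool_pos": TCP position; "orientation": TCP orientation; "force": force on the tool from outside, world axes, zero at the start; "moment": the same for the moment, N m; "opening": finger opening in m.
Only numpy, scipy, OpenCV 4.12 (cv2) and the standard library are available. Lean on these libraries where they do the work, as an engineer would, in place of code of your own. Each camera call takes 0.05 s, during which the arm holds its last target.

### The job

Open the wide lid of the sorting case on the bench: with closed fingertips gently slide whatever lies on that lid sideways onto the fixed wooden deck in the middle of the case, clear of both lids, then press the front edge of the wide lid down so that its push-to-open catch lets go, and take the hand away so that the lid springs ajar. Only push and press: do not pinch, pick up or tip anything. Leave the narrow lid shut with its load on it, and the small stones beside the case alone.

Things in the scene. Friction and masses are not known exactly. Their poses are not given: they have to be found in the camera images.
- case: Sorting case fixed to the bench, 130 mm deep (its x), 324 mm wide (its y), 60 mm high. Origin on the bench under the deck's centre; x points away from the robot (to the hinges), y left, z up. Along y its flat, rimless top is: wide lid +57 to +177 mm, fixed deck -55 to +55, narrow lid -147 to -57. Lids and deck reach x = -65 to +62 mm.
- deck (a point): Centre of the top of the case's fixed wooden middle deck (110 mm wide), 59 mm above the bench and 1 mm below the tops of the shut lids. Its axes are those of the case.
- wide_lid_press (a point): Point on top of the wide lid, 12 mm behind the middle of its front edge, over the push-to-open catch (three short ribs mark it), 60 mm above the bench when shut; in the case's frame x = -53, y = +117 mm. The lid is a metal plate 127 x 120 x 6 mm.
- wide_lid (a joint): Wide lid's angle, rad, hinge along its rear edge. 0 shut; negative pressed in (stop at -0.042, 5 mm at the front); positive: front edge raised. Pressed in 3 to 4 mm at the front (-0.03 rad, about 5 N) the catch lets go; as the finger withdraws a spring lifts the lid and holds it at about 0.34 rad, front edge 42 mm up. It does not latch again.
- narrow_lid (a joint): The same for the narrow lid (127 x 90 x 6 mm) at the right end of the case; it must stay shut (0).
- block: Pale wood block, 60 x 65 x 55 mm high (its x, y, z), about 0.12 kg. Origin: centre of its underside, z up. It starts either on the wide lid or on the narrow lid, at a changing place and yaw.
- stone: Pale rough stone, 54 x 55 x 35 mm high, about 0.13 kg. Origin: centre of its underside, z up. It starts either on the wide lid or on the narrow lid, at a changing place and yaw.
- left_stone: Small white rough stone, 34 x 45 x 24 mm high, loose on the bench about 60 to 80 mm beyond the left end of the case. Bystander. Origin: centre of its underside.
- right_stone: Small brown rough stone, 34 x 45 x 26 mm high, loose on the bench about 20 to 35 mm beyond the right end of the case. Bystander. Origin: centre of its underside.
Things that resemble listed ones, but are neither listed nor needed, are in the scene too. Leave any green look-alike of the stone alone.

How it is judged (in metres and radians):
On the way, in this order (a step that is already met when the one before it is completed fails the run):
1. the thing that lay on the wide lid has been slid onto the middle deck, with the wide lid still shut (((y of block in the frame of deck between -0.025 and 0.025 m and x of block in the frame of deck between -0.055 and 0.055 m and z of block in the frame of deck between -0.008 and 0.012 m and linear speed of block below 0.03 m/s and y of stone in the frame of deck below -0.08 m and distance of stone from where it was at the start of the episode below 0.015 m) or (y of stone in the frame of deck between -0.028 and 0.028 m and x of stone in the frame of deck between -0.055 and 0.055 m and z of stone in the frame of deck between -0.008 and 0.012 m and linear speed of stone below 0.03 m/s and y of block in the frame of deck below -0.08 m and distance of block from where it was at the start of the episode below 0.015 m)) and value of joint wide_lid below 0.03 rad), for 0.2 s.
2. the wide lid is pressed in (value of joint wide_lid below -0.015 rad).
3. the wide lid has sprung ajar (value of joint wide_lid above 0.22 rad), for 0.2 s.
At the end, for the whole second after the job is handed in: The wide lid stands still, ajar (0.22 to 0.5 rad); what lay on it rests on the middle deck, its centre within 25 mm (block) or 28 mm (stone) of the middle sideways and 55 mm front to back; the other thing is still on the narrow lid (moved under 15 mm), which is shut (within 0.03 rad) (((y of block in the frame of deck between -0.025 and 0.025 m and x of block in the frame of deck between -0.055 and 0.055 m and z of block in the frame of deck between -0.008 and 0.012 m and linear speed of block below 0.03 m/s and y of stone in the frame of deck below -0.08 m and distance of stone from where it was at the start of the episode below 0.015 m) or (y of stone in the frame of deck between -0.028 and 0.028 m and x of stone in the frame of deck between -0.055 and 0.055 m and z of stone in the frame of deck between -0.008 and 0.012 m and linear speed of stone below 0.03 m/s and y of block in the frame of deck below -0.08 m and distance of block from where it was at the start of the episode below 0.015 m)) and value of joint wide_lid between 0.22 and 0.5 rad and velocity of joint wide_lid between -0.1 and 0.1 rad/s and value of joint narrow_lid between -0.03 and 0.03 rad); the robot touches nothing.
It fails at once if the wood block or the pale stone is lifted, carried or tipped over (z of any of block, stone in the frame of deck above 0.02 m or angle between any of block, stone's own z axis and vertical above 0.5 rad).
It fails at once if the wood block or the pale stone is knocked off the case (z of any of block, stone in the frame of deck below -0.02 m).
It fails at once if the wood block or the pale stone is pinched or shoved hard (over 18 N) (contact force between any of block, stone and the fingers above 18 N).
It fails at once if the narrow lid is sprung open (value of joint narrow_lid above 0.06 rad).
It fails at once if a small stone beside the case is disturbed (moved over 20 mm) (distance of any of left_stone, right_stone from where it was at the start of the episode above 0.02 m).
It also fails if it takes over 51 s, if anything falls off the work surface, if the arm or the gripper's body presses on something with over 40 N, if the wrist force passes 120 N, or if a joint passes its speed limit or range.

## Working session

There is one attempt and no reset: what is moved stays moved. The work goes in short steps, Python scripts to look and compute and a shell command to move; the robot and the scene stay as the last step left them, time stands still between calls to the robot, and variables do not carry over. Pictures are saved under pics/ and viewed, and the job is handed in when it is done.

```bash
mkdir -p pics; cat > h.py <<'E'
import numpy as np, cv2, pickle
from plant import ctrl
from scipy.spatial.transform import Rotation as R
def snap(name,tag):
    s=ctrl.snapshot(name); cv2.imwrite(f'pics/{tag}.png',s['color'][...,::-1]); pickle.dump(s,open(f'pics/{tag}.pkl','wb')); return s
E
python3 - <<'E'
from h import *
o=ctrl.get_obs(); print({k:np.round(v,4) for k,v in o.items()})
for n in('scene','top'):
    s=snap(n,n+'0'); print(s['K'],s['position'],s['attitude'],[k for k in s])
E
```

```text
{'clock': np.float64(0.0), 'joint_pos': array([-4.71497e+01,  2.05919e+01,  6.32200e-01, -2.30000e-02,
       -7.01341e+01, -1.65090e+01]), 'qvel': array([-0.0751,  0.0145,  0.0208,  0.1009, -0.0377, -0.0342]), 'tau': array([-2.40000e-03, -5.82719e+01,  2.93056e+01,  6.99740e+00,
        6.90000e-03, -1.00000e-04]), 'tool_pos': array([ 0.2994, -0.6047,  0.4037]), 'orientation': array([ 93.5473,  89.9038, 119.8808]), 'force': array([ 0.0246, -0.7418,  0.4249]), 'moment': array([-0.0321, -0.0341,  0.0168]), 'opening': np.float64(0.0876)}
[[504.58791899   0.         307.79834196]
 [  0.         504.58791899 197.73037893]
 [  0.           0.           1.        ]] [-0.34591656 -0.51998089  0.77812627] [ 55.441139     0.66142207 -56.89418806] ['color', 'depth', 'K', 'position', 'attitude']
[[378.3948333    0.         318.32664238]
 [  0.         378.3948333  196.85471051]
 [  0.           0.           1.        ]] [0.39775163 0.04288288 1.01240086] [  5.12844976  -0.1212696  -90.03662813] ['color', 'depth', 'K', 'position', 'attitude']
```

View pics/scene0.png

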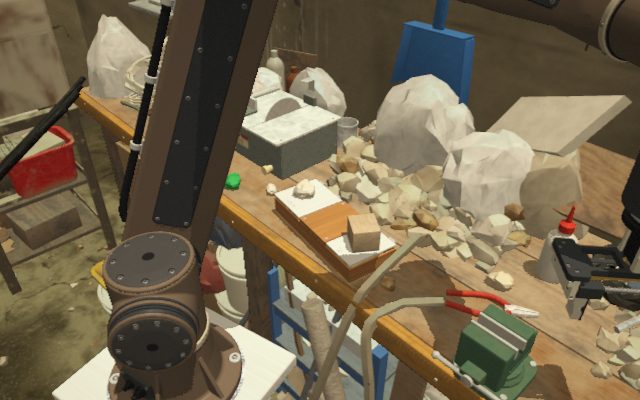

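View pics/top0.png

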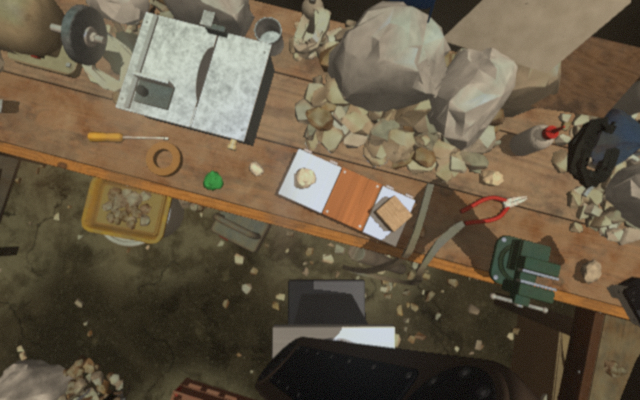

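Candidates: pale stone on the wide lid, top (305,178); green look-alike, top (213,180), to be left alone; small white left stone (256,168); pale pebble (232,145); rubble behind the case. The block is on the narrow lid, at (392,213). So the stone on the wide lid is what I need to slide. Next is a close crop to check that and take measurements.

```bash
cat >> h.py <<'E'
def cloud(s):
    d=s['depth'];K=s['K'];v,u=np.mgrid[:d.shape[0],:d.shape[1]]
    P=np.stack([(u-K[0,2])/K[0,0]*d,-(v-K[1,2])/K[1,1]*d,-d],-1)
    W=P@R.from_euler('xyz',s['attitude'],degrees=True).as_matrix().T+np.array(s['position'])
    W[d==0]=np.nan
    return W
E
python3 - <<'E'
from h import *
s=pickle.load(open('pics/top0.pkl','rb'))
W=cloud(s)
for u,v in[(305,178),(300,195),(320,165),(355,200),(392,213),(213,180),(256,168),(270,200),(380,232)]: print(u,v,W[v,u].round(4))
c=s['color'][130:260,240:440,::-1]
cv2.imwrite('pics/crop0.png',cv2.resize(c,None,fx=4,fy=4,interpolation=cv2.INTER_CUBIC)[:600])
# case top points
z=W[...,2]; m=(z>0.045)&(z<0.072); m[:140]=0;m[250:]=0;m[:,:270]=0;m[:,420:]=0
lab=cv2.connectedComponentsWithStats(m.astype(np.uint8))
for i in range(1,lab[0]):
    if lab[2][i,4]>100: print(lab[2][i])
m=(lab[1]==1+np.argmax(lab[2][1:,4]))
q=W[m]; print(q.shape,np.median(q[:,2]))
print(cv2.minAreaRect(q[:,:2].astype(np.float32)*1000))
E
```

```text
305 178 [0.5261 0.0734 0.0973]
300 195 [0.4876 0.0869 0.0641]
320 165 [0.5645 0.0365 0.0607]
355 200 [ 0.4752 -0.0518  0.0605]
392 213 [ 0.4398 -0.1341  0.114 ]
213 180 [0.5298 0.3151 0.0341]
256 168 [0.5631 0.2053 0.0236]
270 200 [ 0.4802  0.1704 -0.    ]
380 232 [ 0.3947 -0.1142  0.0574]
[344 140  40  25 299]
[ 279  148  136   98 5378]
[391 152  29  13 104]
[412 208   8  33 134]
(5378, 3) 0.06044951633036333
((488.20037841796875, -31.722213745117188), (324.3116455078125, 134.9996337890625), 65.65774536132812)
```

View pics/crop0.png

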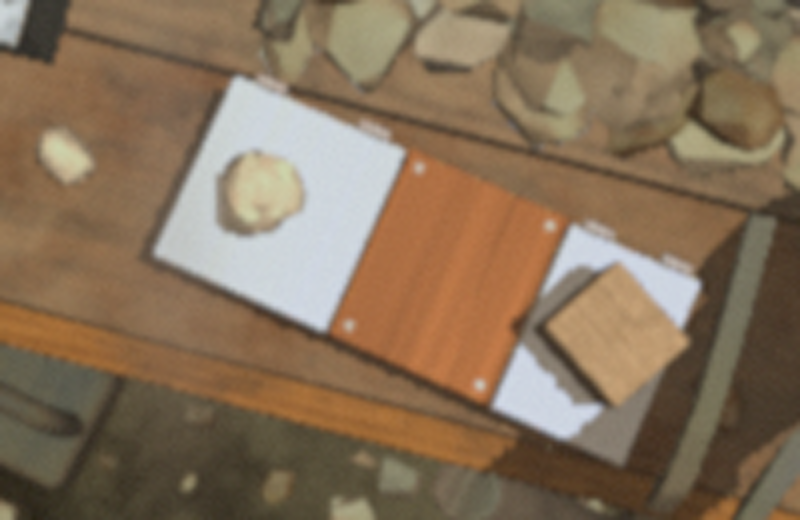

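```bash
cat > m.py <<'E'
from h import *
def planar(s,z):
    # intersect all pixel rays with plane z
    K=s['K'];v,u=np.mgrid[:400,:640]
    d=np.stack([(u-K[0,2])/K[0,0],-(v-K[1,2])/K[1,1],-np.ones(u.shape)],-1)@R.from_euler('xyz',s['attitude'],degrees=True).as_matrix().T
    p=np.array(s['position']); return p+d*((z-p[2])/d[...,2])[...,None]
def deckfit(s,box):
    W=planar(s,0.059); hsv=cv2.cvtColor(s['color'],cv2.COLOR_RGB2HSV)
    m=((hsv[...,0]<14)&(hsv[...,1]>130)&(hsv[...,2]>90)).astype(np.uint8)
    n=np.zeros_like(m); x0,x1,y0,y1=box; n[y0:y1,x0:x1]=m[y0:y1,x0:x1]
    n=cv2.morphologyEx(n,cv2.MORPH_OPEN,np.ones((3,3)))
    _,l,st,_=cv2.connectedComponentsWithStats(n); i=1+np.argmax(st[1:,4]); print(st[i])
    return cv2.minAreaRect(W[l==i][:,:2].astype(np.float32)*1000), l==i
if __name__=='__main__':
    for t,b in(('top0',(320,395,155,240)),('scene0',(290,380,200,270))):
        s=pickle.load(open(f'pics/{t}.pkl','rb')); r,m=deckfit(s,b); print(t,r)
        c=s['color'].copy(); c[m]=(0,255,0); cv2.imwrite(f'pics/{t}_deck.png',c[b[2]-20:b[3]+20,b[0]-60:b[1]+60,::-1])
    s=pickle.load(open('pics/top0.pkl','rb')); W=cloud(s); s2=pickle.load(open('pics/scene0.pkl','rb')); W2=cloud(s2)
    yaw=np.radians(-24.34); C=np.array([[np.cos(yaw),-np.sin(yaw)],[np.sin(yaw),np.cos(yaw)]])
    o=np.array([.482,-.0454])
    for w in(W,W2):
        L=w.copy(); L[...,:2]=(w[...,:2]-o)@C; x,y,z=L[...,0],L[...,1],L[...,2]
        for nm,a,b in(('wide',.05,.19),('narrow',-.17,-.04)):
            k=(abs(x)<.075)&(y>a)&(y<b)&(z>.068)&(z<.13); q=L[k]
            print(nm,k.sum(),'min',q.min(0).round(3),'max',q.max(0).round(3))
    for a,b in((.0,.3),):
        k=(W[...,0]>.25)&(W[...,0]<.65)&(W[...,1]>-.7)&(W[...,1]<.25); print('max z path',np.nanmax(W[...,2][k]))
    o=ctrl.get_obs(); Rt=R.from_euler('xyz',o['orientation'],degrees=True).as_matrix(); print(Rt.round(3))
E
python3 m.py
```

```text
[ 326  170   54   61 2103]
top0 ((478.45733642578125, -43.907630920410156), (108.31101989746094, 132.28152465820312), 65.78133392333984)Traceback (most recent call last):
  File "m.py", line 16, in <module>
    s=pickle.load(open(f'pics/{t}.pkl','rb')); r,m=deckfit(s,b); print(t,r)
                                                   ~~~~~~~^^^^^
  File "m.py", line 12, in deckfit
    _,l,st,_=cv2.connectedComponentsWithStats(n); i=1+np.argmax(st[1:,4]); print(st[i])
                                                      ~~~~~~~~~^^^^^^^^^^
    return _wrapfunc(a, 'argmax', axis=axis, out=out, **kwds)
    return bound(*args, **kwds)
ValueError: attempt to get argmax of an empty sequence
```

```bash
sed -i "s/,('scene0',(290,380,200,270)))/,)/; s/o=np.array(\[.482,-.0454\])/o=np.array([.4805,-.0448])/" m.py; python3 m.py
```

```text
[ 326  170   54   61 2103]
top0 ((478.45733642578125, -43.907630920410156), (108.31101989746094, 132.28152465820312), 65.78133392333984)
wide 349 min [-0.033  0.101  0.069] max [0.019 0.155 0.098]
narrow 812 min [-0.037 -0.17   0.068] max [ 0.075 -0.061  0.12 ]
wide 304 min [-0.032  0.098  0.068] max [0.02  0.146 0.097]
narrow 1092 min [-0.039 -0.17   0.068] max [ 0.074 -0.062  0.12 ]
max z path 0.796051500801438
[[-0.001 -0.444  0.896]
 [ 0.001  0.896  0.444]
 [-1.     0.001 -0.   ]]
```

```bash
python3 - <<'E'
from h import *
for t in('top0','scene0'):
    s=pickle.load(open(f'pics/{t}.pkl','rb'));W=cloud(s)
    a=np.array([.3,-.605]);b=np.array([.60,.105])
    d=b-a;L=np.linalg.norm(d);d/=L;n=np.array([-d[1],d[0]])
    p=(W[...,:2]-a)@d; q=(W[...,:2]-a)@n
    for lo in np.arange(0,L,.08):
        k=(p>lo)&(p<lo+.08)&(abs(q)<.12); z=W[...,2][k]
        print(t,round(lo,2),np.sort(z[z<.7])[-3:].round(3),(z>.15).sum())
s=pickle.load(open('pics/top0.pkl','rb'));W=cloud(s)
for u,v in((430,195),(425,215),(420,235),(410,250),(440,245),(460,230),(370,268),(520,265),(490,210)):print(u,v,W[v,u].round(3))
E
```

```text
top0 0.0 [0.337 0.337 0.338] 672
top0 0.08 [0.337 0.337 0.338] 260
top0 0.16 [0.132 0.132 0.132] 0
top0 0.24 [0.019 0.019 0.019] 0
top0 0.32 [0.091 0.091 0.092] 0
top0 0.4 [0.12 0.12 0.12] 0
top0 0.48 [0.119 0.12  0.12 ] 0
top0 0.56 [0.126 0.126 0.129] 0
top0 0.64 [0.125 0.125 0.126] 0
top0 0.72 [0.125 0.125 0.125] 0
scene0 0.0 [0.484 0.484 0.485] 5029
scene0 0.08 [0.634 0.635 0.635] 3064
scene0 0.16 [0.634 0.634 0.634] 2498
scene0 0.24 [0.625 0.625 0.626] 10
scene0 0.32 [0.091 0.091 0.093] 0
scene0 0.4 [0.119 0.119 0.12 ] 0
scene0 0.48 [0.119 0.119 0.119] 0
scene0 0.56 [0.126 0.126 0.126] 0
scene0 0.64 [0.123 0.124 0.125] 0
scene0 0.72 [0.122 0.125 0.127] 0
430 195 [ 0.486 -0.238  0.074]
425 215 [ 0.437 -0.227  0.064]
420 235 [ 0.387 -0.224  0.023]
410 250 [ 0.348 -0.195  0.031]
440 245 [ 0.361 -0.277  0.018]
460 230 [ 0.4   -0.336  0.003]
370 268 [ 0.276 -0.129 -0.244]
520 265 [ 0.317 -0.433  0.113]
490 210 [ 0.453 -0.419  0.   ]
```

```bash
python3 - <<'E'
from h import *
s=pickle.load(open('pics/top0.pkl','rb'));W=cloud(s)
C=R.from_euler('z',-24.34,degrees=True).as_matrix()[:2,:2]
L=W.copy();L[...,:2]=(W[...,:2]-[.4805,-.0448])@C
for x0 in(.07,.08,.09,.1,.11,.12):
    k=(L[...,0]>x0)&(L[...,0]<x0+.01)&(L[...,1]>-.02)&(L[...,1]<.26); print(x0,np.nanmax(L[...,2][k]).round(3))
E
python3 -m inch '[0,0,0,-9.8,0,0,0, 0,0,0,-9.8,0,0,0, 0,0,0,-9.8,0,0,0, 0,0,0,-9.8,0,0,0]'
python3 -c "
from h import *
o=ctrl.get_obs();print(o['orientation'],R.from_euler('xyz',o['orientation'],degrees=True).as_matrix().round(4))"
```

```text
0.07 0.015
0.08 0.089
0.09 0.092
0.1 0.091
0.11 0.101
0.12 0.111
clock: 0.6
tool_pos: [0.2993, -0.6043, 0.4014]
orientation: [55.1, 89.7, 121.8]
force: [-0.0, 0.4, 0.4]
opening: 0.0531
[ 55.14293704  89.67208745 121.83332625] [[-0.003  -0.9184  0.3957]
 [ 0.0049  0.3957  0.9184]
 [-1.      0.0047  0.0033]]
```

```bash
python3 -m inch '[-0.0005,0.0045,0.0485,1,0,0,0, -0.0005,0.0045,0.0485,0,0,0,0, -0.0005,0.0045,0.0485,0,0,0,0, -0.0005,0.0045,0.0485,0,0,0,0, -0.0005,0.0045,0.0485,0,0,0,0, -0.0005,0.0045,0.0485,0,0,0,0, -0.0005,0.0045,0.0485,0,0,0,0, -0.0005,0.0045,0.0485,0,0,0,0, -0.0005,0.0045,0.0485,0,0,0,0, -0.0005,0.0045,0.0485,0,0,0,0, -0.0005,0.0045,0.0485,0,0,0,0, -0.0005,0.0045,0.0485,0,0,0,0]'
cat > st.py <<'E'
from h import *
o=ctrl.get_obs();M=R.from_euler('xyz',o['orientation'],degrees=True).as_matrix()
C=R.from_euler('z',-24.34,degrees=True).as_matrix()
tip=o['tool_pos']+.178*M[:,0]
print('t',o['clock'],'tip world',tip.round(4),'tip case',((tip-[.4805,-.0448,0])@C).round(4),'tool z ang',np.degrees(np.arctan2(M[1,2],M[0,2])).round(2),'tilt',M[:,0].round(4),'F',o['force'].round(2),'j',o['joint_pos'].round(1))
E
python3 st.py
```

```text
clock: 2.1
tool_pos: [0.4907, -0.0364, 0.4062]
orientation: [64.2, 89.3, 129.7]
force: [1.3, 0.2, -0.1]
opening: 0.0004
t 2.1 tip world [ 0.4892 -0.0347  0.2282] tip case [0.0038 0.0128 0.2282] tool z ang 65.55 tilt [-0.008   0.0096 -0.9999] F [ 1.26  0.21 -0.14] j [ 18.4   3.2 -21.1  -0.7 -65.9 -42.6]
```

```bash
python3 -m inch '[0,0.002,0.045,0,0,0,0, 0,0.002,0.045,0,0,0,0, 0,0.003,0.045,0,0,0,0, 0,0.003,0.042,0,0,0,0, 0,0,0,0,0,0,0, 0,0,0,0,0,0,0]'
python3 st.py; python3 -c "
from h import *
o=ctrl.get_obs();s=snap('wrist','w1');s['obs']=o;pickle.dump(s,open('pics/w1.pkl','wb'));print(s['hand_eye'].round(3))
snap('top','top1')"
```

```text
clock: 2.85
tool_pos: [0.5558, 0.1379, 0.4052]
orientation: [77.6, 89.2, 143.4]
force: [-0.2, -0.7, 1.0]
opening: 0.0006
t 2.85 tip world [0.5538 0.1394 0.2272] tip case [-0.0092  0.198   0.2272] tool z ang 65.8 tilt [-0.0113  0.0084 -0.9999] F [-0.23 -0.72  0.98] j [ 33.2  11.1 -11.9  -0.8 -67.2 -57.1]
[[ 0.001  0.249 -0.968  0.02 ]
 [ 1.     0.     0.001  0.001]
 [ 0.    -0.968 -0.249 -0.068]
 [ 0.     0.     0.     1.   ]]
```

View pics/w1.png

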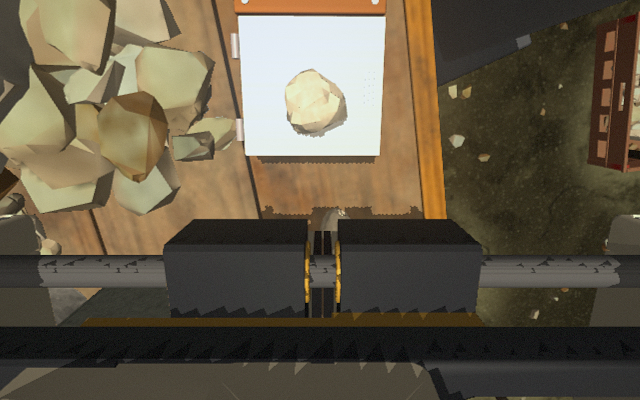

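View pics/top1.png

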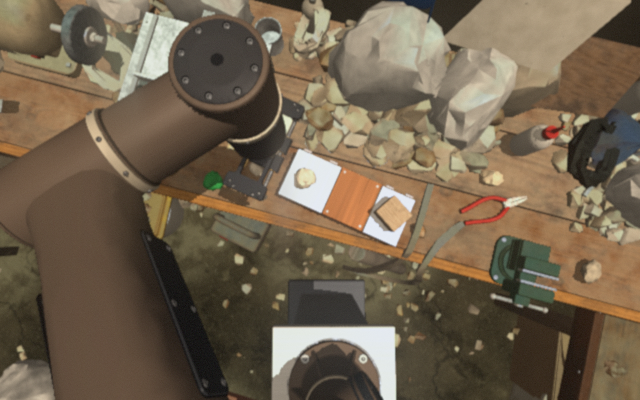

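The wrist view shows the pale stone at (315,102) on the wide lid. The lid spans columns 240-383 and rows 15-157, with the catch ribs at about (370,92). The closed fingertips are at (322,270), aligned with the case. The top view shows the stone at (305,178) and the block at (392,213), both unmoved.

```bash
cat > w.py <<'E'
from h import *
def wcloud(s):
    o=s['obs'];M=R.from_euler('xyz',o['orientation'],degrees=True).as_matrix()
    d=s['depth'];K=s['K'];v,u=np.mgrid[:400,:640]
    P=np.stack([(u-K[0,2])/K[0,0]*d,-(v-K[1,2])/K[1,1]*d,-d],-1)
    H=s['hand_eye']; T=P@H[:3,:3].T+H[:3,3]; T[d==0]=np.nan
    return T, T@M.T+o['tool_pos']
E
python3 - <<'E'
from w import *
s=pickle.load(open('pics/w1.pkl','rb'));T,W=wcloud(s)
z=W[...,2]; m=(z>.05)&(z<.066); m[:14]=0;m[158:]=0;m[:,:225]=0;m[:,400:]=0
q=W[m]; print('lid z',np.median(q[:,2]),m.sum())
hsv=cv2.cvtColor(s['color'],cv2.COLOR_RGB2HSV); wm=m&(hsv[...,1]<50)&(hsv[...,2]>150)
_,l,st,_=cv2.connectedComponentsWithStats(cv2.morphologyEx(wm.astype(np.uint8),cv2.MORPH_OPEN,np.ones((3,3)))); i=1+np.argmax(st[1:,4]);print(st[i])
r=cv2.minAreaRect(W[l==i][:,:2].astype(np.float32)*1000);print('lid rect world',r)
cen=np.array(r[0])/1000
k=(z>.066)&(z<.12); k[:30]=0;k[150:]=0;k[:,:260]=0;k[:,370:]=0
C=R.from_euler('z',-24.34,degrees=True).as_matrix()[:2,:2]
b=(W[k][:,:2]-cen)@C; print('stone rel lid centre min/max',b.min(0),b.max(0),np.median(b,0),W[k][:,2].max())
# case origin from lid centre (-1.5,117)
o=cen-C@np.array([-.0015,.117]);print('case origin',o)
E
```

```text
lid z 0.05978899507057428 17416
[  231    16   155   140 16983]
lid rect world ((527.9470825195312, 58.15067672729492), (121.09748840332031, 134.1292266845703), 65.59870147705078)
stone rel lid centre min/max [-0.034989   -0.01440066] [0.01837922 0.03903652] [-0.00426334  0.01267874] 0.09582420250870022
case origin [ 0.48109214 -0.04906809]
```

```bash
sed -i 's/\[.4805,-.0448,0\]/[.478,-.0476,0]/' st.py; python3 -m inch '[0.02,0,0,0,0,0,0, 0.03,0,0,0,0,0,0, 0.03,0,0,0,0,0,0, 0.03,0,0,0,0,0,0, 0.02,0,0,0,0,0,0, 0.015,0,0,0,0,0,0, 0,0,0,0,0,0,0]'
python3 st.py
```

```text
clock: 3.82
tool_pos: [0.5534, 0.1321, 0.2595]
orientation: [53.4, 89.3, 118.7]
force: [-0.4, 0.3, -0.0]
opening: 0.0001
t 3.825 tip world [0.5523 0.134  0.0815] tip case [-0.0071  0.1961  0.0815] tool z ang 65.31 tilt [-0.0061  0.0112 -0.9999] F [-0.44  0.26 -0.  ] j [ 32.8  18.6 -23.   -1.  -48.4 -56.9]
```

```bash
python3 -m inch '[0.008,0,0,0,0,0,0, 0.005,0,0,0,0,0,0, 0,0,-0.007,0,0,0,0, 0,0,-0.007,0,0,0,0, 0,0,-0.007,0,0,0,0, 0,0,-0.006,0,0,0,0, 0,0,-0.006,0,0,0,0, 0,0,-0.006,0,0,0,0, 0,0,-0.006,0,0,0,0, 0,0,-0.006,0,0,0,0, 0,0,-0.006,0,0,0,0]'
python3 st.py;  python3 -c "
from h import *
o=ctrl.get_obs();s=snap('wrist','w2');s['obs']=o;pickle.dump(s,open('pics/w2.pkl','wb'))"
```

```text
clock: 5.2
tool_pos: [0.5293, 0.0774, 0.2483]
orientation: [24.4, 89.2, 89.8]
force: [1.7, -0.1, 0.2]
opening: 0.0003
t 5.2 tip world [0.5293 0.08   0.0703] tip case [-0.0058  0.1374  0.0703] tool z ang 65.35 tilt [ 1.000e-04  1.430e-02 -9.999e-01] F [ 1.74 -0.11  0.17] j [ 29.   16.5 -28.   -1.  -45.1 -53. ]
```

View pics/w2.png

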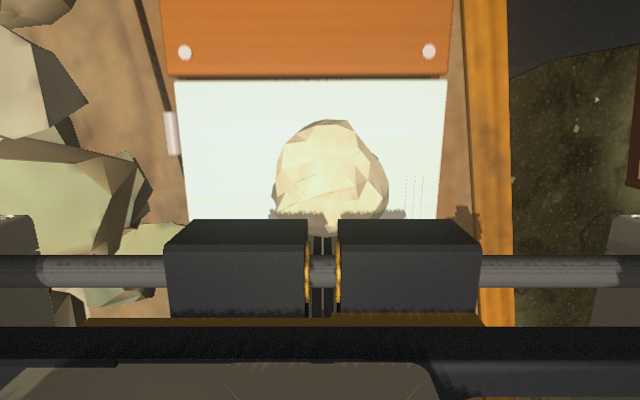

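The stone has its face against the closed fingers at (330,180) and is following them. I'll keep pushing.

```bash
python3 -m inch '[0,0,-0.006,0,0,0,0, 0,0,-0.006,0,0,0,0, 0,0,-0.006,0,0,0,0, 0,0,-0.006,0,0,0,0, 0,0,-0.006,0,0,0,0, 0,0,-0.006,0,0,0,0, 0,0,-0.006,0,0,0,0, 0,0,-0.006,0,0,0,0, 0,0,-0.006,0,0,0,0, 0,0,-0.006,0,0,0,0]'
python3 st.py;  python3 -c "
from h import *
o=ctrl.get_obs();s=snap('wrist','w3');s['obs']=o;pickle.dump(s,open('pics/w3.pkl','wb'))"
```

```text
clock: 6.5
tool_pos: [0.502, 0.0188, 0.2473]
orientation: [27.7, 89.2, 93.0]
force: [0.8, 1.2, -0.9]
opening: 0.0004
t 6.5 tip world [0.5018 0.0213 0.0694] tip case [-0.0067  0.0726  0.0694] tool z ang 65.33 tilt [-8.000e-04  1.420e-02 -9.999e-01] F [ 0.76  1.17 -0.9 ] j [ 24.3  13.9 -32.   -1.1 -43.8 -48.1]
```

View pics/w3.png

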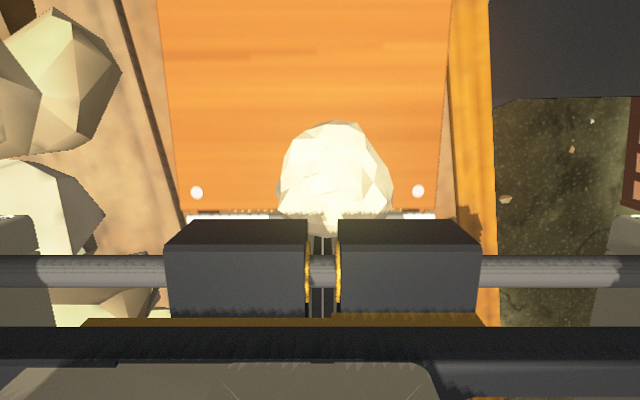

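The stone is now half on the deck at (335,175). About 35 mm remain.

```bash
python3 -m inch '[0,0,-0.006,0,0,0,0, 0,0,-0.006,0,0,0,0, 0,0,-0.006,0,0,0,0, 0,0,-0.006,0,0,0,0, 0,0,-0.004,0,0,0,0, 0,0,-0.003,0,0,0,0, 0,0,0,0,0,0,0]'
python3 st.py;  python3 - <<'E'
from w import *
o=ctrl.get_obs();s=snap('wrist','w4');s['obs']=o;pickle.dump(s,open('pics/w4.pkl','wb'))
T,W=wcloud(s); z=W[...,2]
C=R.from_euler('z',-24.34,degrees=True).as_matrix()[:2,:2]
k=(z>.067)&(z<.1); k[215:]=0;k[:,:240]=0;k[:,:250]=0;k[:,420:]=0
b=(W[k][:,:2]-[.478,-.0476])@C; print(b.min(0),b.max(0),k.sum(),W[k][:,2].max())
k=(z>.055)&(z<.062);k[230:]=0; print('deck z',np.median(z[k]))
s=snap('top','top4'); snap('scene','scene4')
E
```

```text
clock: 7.42
tool_pos: [0.4875, -0.0121, 0.2468]
orientation: [31.3, 89.2, 96.6]
force: [-0.7, 1.2, 0.1]
opening: 0.0004
t 7.425 tip world [ 0.4872 -0.0096  0.0688] tip case [-0.0073  0.0384  0.0688] tool z ang 65.3 tilt [-0.0016  0.0139 -0.9999] F [-0.71  1.23  0.13] j [ 21.4  12.7 -33.8  -1.1 -43.3 -45.3]
[-0.03992036 -0.07229052] [0.01742585 0.01816369] 10029 0.09998080164083925
deck z 0.058864679916335816
```

View pics/w4.png

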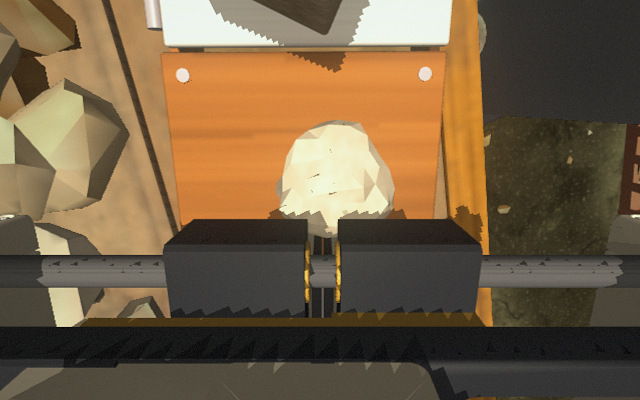

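View pics/scene4.png

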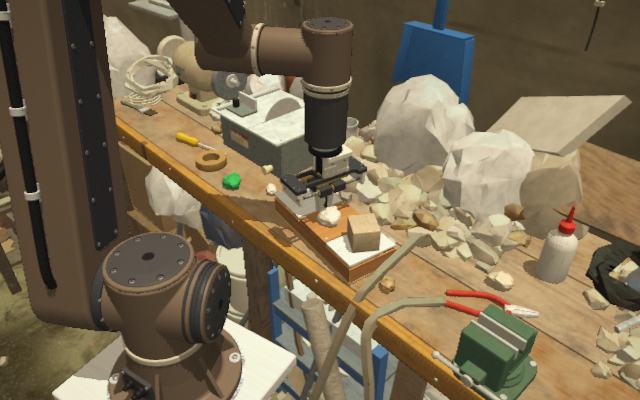

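The wrist view shows the stone at (335,170) wholly on the deck, and the scene view shows the block still on the narrow lid. I'll back off, lift, and move over the press point.

```bash
python3 -m inch '[0,0,0.01,0,0,0,0, 0,0,0.015,0,0,0,0, -0.02,0,0.01,0,0,0,0, -0.03,0.01,0.01,0,0,0,0, -0.01,0.015,0.015,0,0,0,0, 0,0.015,0.015,0,0,0,0, 0,0.005,0,0,0,0,0, 0,0,0,0,0,0,0]'
python3 st.py;  python3 - <<'E'
from w import *
o=ctrl.get_obs();s=snap('wrist','w5');s['obs']=o;pickle.dump(s,open('pics/w5.pkl','wb'))
T,W=wcloud(s); z=W[...,2]
C=R.from_euler('z',-24.34,degrees=True).as_matrix()[:2,:2]
L=(W[...,:2]-[.478,-.0476])@C
k=(z>.066)&(z<.1)&(abs(L[...,0])<.06)&(abs(L[...,1])<.045); k[215:]=0
print('stone',L[k].min(0),L[k].max(0),k.sum())
c=s['color'].copy(); c[k]=(255,0,0); cv2.imwrite('pics/w5m.png',c[...,::-1])
s=snap('top','top5'); W=cloud(s); z=W[...,2]
L=(W[...,:2]-[.48,-.046])@C
k=(z>.066)&(z<.1)&(abs(L[...,0])<.06)&(abs(L[...,1])<.045)
print('stone top',L[k].min(0),L[k].max(0),k.sum())
E
```

```text
clock: 8.57
tool_pos: [0.4805, 0.0827, 0.3099]
orientation: [32.2, 89.2, 97.7]
force: [0.5, 0.7, 0.4]
opening: 0.0006
t 8.575 tip world [0.4802 0.0851 0.1319] tip case [-0.0527  0.1218  0.1319] tool z ang 65.49 tilt [-0.0018  0.0135 -0.9999] F [0.54 0.72 0.44] j [ 32.6   7.9 -29.7  -0.9 -52.1 -56.6]
stone [-0.04056397 -0.00483552] [0.01053487 0.02705032] 5137
stone top [-0.04033169 -0.02243666] [0.01092746 0.02725362] 348
```

View pics/w5m.png

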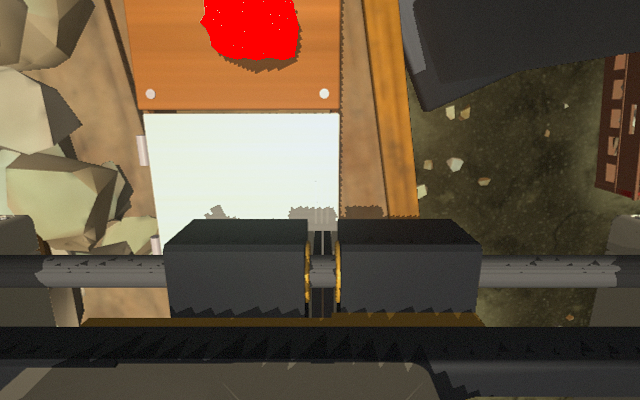

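View pics/top5.png

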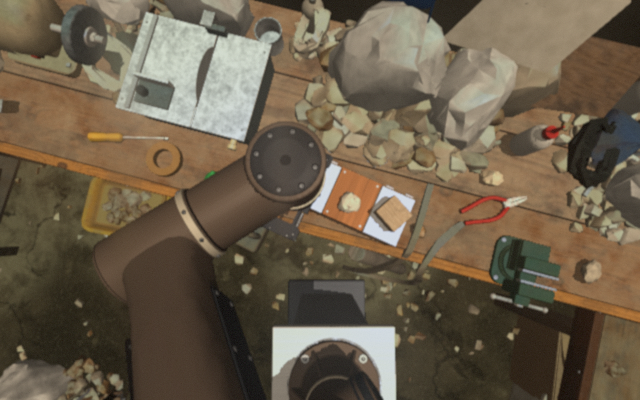

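The stone is centred on the deck at about (x -15, y +2) mm. It shows red at (252,28) in the wrist mask and at (349,200) in the top view. The block hasn't moved. Now I'll descend to press.

```bash
python3 -m inch '[0.02,0,-0.002,0,0,0,0, 0.025,0,-0.002,0,0,0,0, 0.015,0,0,0,0,0,0, 0,0,0,0,0,0,0]'
python3 st.py
```

```text
clock: 9.18
tool_pos: [0.4801, 0.0776, 0.2479]
orientation: [33.1, 89.3, 98.4]
force: [0.1, 0.1, 0.6]
opening: 0.0007
t 9.175 tip world [0.4798 0.0799 0.0699] tip case [-0.0509  0.1169  0.0699] tool z ang 65.28 tilt [-0.0019  0.0128 -0.9999] F [0.11 0.11 0.59] j [ 32.1  12.5 -34.   -1.  -43.2 -56.1]
```

```bash
python3 -m inch '[0.005,0.001,0,0,0,0,0, 0.003,0,0,0,0,0,0, 0.002,0,0,0,0,0,0, 0.0015,0,0,0,0,0,0]'
python3 st.py
```

```text
clock: 9.68
tool_pos: [0.4799, 0.078, 0.2374]
orientation: [24.3, 89.2, 89.6]
force: [-2.9, 0.5, 3.5]
opening: 0.0004
t 9.675 tip world [0.4799 0.0804 0.0595] tip case [-0.051   0.1174  0.0595] tool z ang 65.26 tilt [ 1.000e-04  1.360e-02 -9.999e-01] F [-2.94  0.46  3.52] j [ 32.2  13.3 -34.7  -1.  -41.6 -56.2]
```

```bash
python3 -m inch '[0.0015,0,0,0,0,0,0, 0.0015,0,0,0,0,0,0]'; python3 -m inch '[0.0015,0,0,0,0,0,0]'
python3 st.py
```

```text
clock: 9.93
tool_pos: [0.4798, 0.078, 0.2349]
orientation: [22.5, 89.2, 87.8]
force: [-2.3, -1.4, 6.1]
opening: 0.0004
clock: 10.05
tool_pos: [0.4798, 0.078, 0.2336]
orientation: [21.7, 89.2, 87.0]
force: [-5.3, 0.2, 12.8]
opening: 0.0006
t 10.05 tip world [0.48   0.0805 0.0556] tip case [-0.051   0.1175  0.0556] tool z ang 65.28 tilt [ 7.000e-04  1.370e-02 -9.999e-01] F [-5.34  0.2  12.76] j [ 32.2  13.7 -34.9  -1.  -40.9 -56.2]
```

Force has risen to 13 N at 4.4 mm in, so the lid is at its stop. Withdrawing.

```bash
python3 -m inch '[-0.008,0,0,0,0,0,0, -0.015,0,0,0,0,0,0, -0.025,0,0,0,0,0,0, -0.035,0,0,0,0,0,0, -0.04,0,0,0,0,0,0, -0.03,0,0.02,0,0,0,0, 0,0,0.04,0,0,0,0, 0,0,0.04,0,0,0,0, 0,0,0.03,0,0,0,0, 0,0,0,0,0,0,0, 0,0,0,0,0,0,0, 0,0,0,0,0,0,0]'
python3 st.py; python3 - <<'E'
from w import *
o=ctrl.get_obs();s=snap('wrist','w6');s['obs']=o;pickle.dump(s,open('pics/w6.pkl','wb'))
T,W=wcloud(s)
C=R.from_euler('z',-24.34,degrees=True).as_matrix()[:2,:2]
def lid(W,o,n):
    z=W[...,2];L=(W[...,:2]-o)@C
    k=(L[...,1]>.075)&(L[...,1]<.16)&(abs(L[...,0])<.05)&(z>.04)&(z<.13)
    if k.sum()>50: p=np.polyfit(L[k][:,0],z[k],1); print(n,'lid angle',-np.arctan(p[0]),k.sum())
    k=(z>.066)&(z<.1)&(abs(L[...,0])<.06)&(abs(L[...,1])<.045)
    if k.sum()>50: print(n,'stone',L[k].min(0),L[k].max(0))
    k=(z>.1)&(z<.13)&(abs(L[...,0])<.075)&(L[...,1]<-.05)&(L[...,1]>-.17)
    if k.sum()>50: print(n,'block',L[k].mean(0),k.sum())
lid(W,[.478,-.0476],'wrist')
for n in('top','scene'): lid(cloud(snap(n,n+'6')),[.48,-.046],n)
for n in('top','scene'): lid(cloud(pickle.load(open(f'pics/{n}0.pkl','rb'))),[.48,-.046],n+' start')
E
```

```text
clock: 11.55
tool_pos: [0.5353, 0.1966, 0.3964]
orientation: [8.1, 88.9, 73.3]
force: [-0.4, -0.6, -0.1]
opening: 0.0008
t 11.55 tip world [0.5362 0.1998 0.2184] tip case [-0.0489  0.2494  0.2184] tool z ang 65.21 tilt [ 0.0053  0.0178 -0.9998] F [-0.44 -0.58 -0.13] j [ 39.6  10.9 -13.5  -0.7 -64.7 -64.1]
wrist lid angle 0.34149556494929284 9362
top lid angle 0.34276679235549373 1309
top stone [-0.04003345 -0.02393304] [0.01122937 0.02726031]
top block [ 0.0016787  -0.09992238] 720
scene lid angle 0.23103054643792498 588
scene stone [-0.04051049 -0.0259242 ] [0.01072971 0.0274145 ]
scene block [-0.00220175 -0.10957036] 699
top start lid angle 0.035487120085487316 1305
top start block [ 0.00165653 -0.09995018] 723
scene start lid angle 0.024844139931721455 845
scene start block [-0.00232156 -0.10947505] 693
```

View pics/scene6.png

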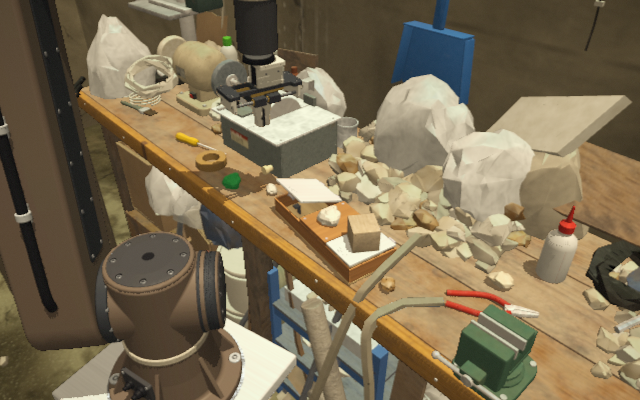

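View pics/top6.png

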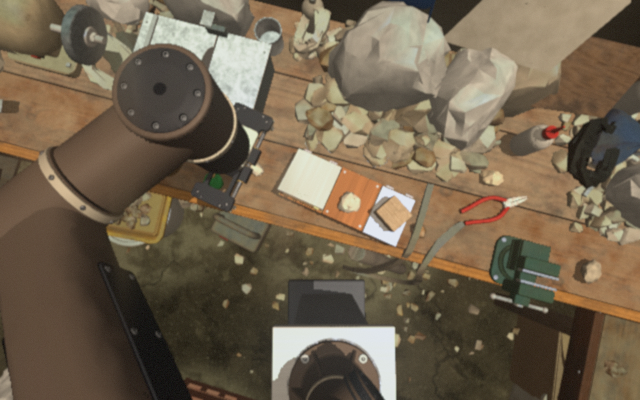

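The lid stands ajar at (308,180) in the top view, measured at 0.34 rad. The stone is on the deck at (349,201), the block is unmoved at (392,213), and the hand is clear. Handing in.

```bash
python3 -m inch '[0,0,0,0,0,0,0, 0,0,0,0,0,0,0]'; python3 -c "
from plant import ctrl
print(ctrl.close_job())"
```

```text
clock: 11.95
tool_pos: [0.5352, 0.196, 0.3969]
orientation: [6.5, 88.9, 71.7]
force: [0.3, 0.1, 0.1]
opening: 0.0007
the job is handed in; nothing more can be done
None
```

The wide lid is open. With closed fingertips I slid the pale stone off it onto the middle deck, pressed the front edge until the catch let go, and took the hand away. I handed the job in at about 12 s; no verdict was reported.

- **Lid:** it stands ajar at 0.34 rad by both the wrist and top cameras. The scene camera's rough fit gave 0.23 rad. I put that down to its slanted view and having fewer points, and trusted the other two.
- **Press:** the fingertips went about 4.4 mm in, and the force reached about 13 N at the stop.
- **Stone:** its centre is about 1 to 2 mm off the deck's middle sideways and 15 mm to the front.
- **Block and narrow lid:** the block shows no measurable movement (under 0.2 mm). The narrow lid looks shut in the pictures; I did not measure its angle.
- **Small stones:** I did not measure them afterwards. The hand passed near them only well above the bench, and they look undisturbed.
- **Robot:** the hand is clear of everything, with close to zero force.

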